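# Show a sawn stone bar to the inspection camera

## Robot

A 7-joint arm with a two-finger parallel gripper is mounted at the origin on the work surface. World frame = base frame: x ahead of the robot, y to its left, z up, the work surface at z = 0. Lengths are in m, angles in rad, forces in N, time in s.
With the tool pointing down it reaches from about 0.4 to 0.85 m from the base axis. Payload 4.5 kg.
Tool frame: the origin (TCP) lies midway between the tips of the shut fingers; the grasp point (between the pads) lies 19 mm behind it; z points along the fingers, y is the line along which they close (so a half turn about z gives the same grasp; the last joint's range is limited). The gripper opens to 88 mm and grips with 3 to 60 N. Pads are 18 mm wide; open, the fingers measure 123 mm over their backs; the gripper's body (75 mm by 187 mm) begins 45 mm behind the grasp point.
Start: joints at [1.174, 0.689, -0.195, 1.565, 0.157, 0.902, -0.215], TCP at [0.261, -0.568, 0.239] pointing down, gripper open.
Joint ranges: [-3.01, 3.01], [-0.46, 2.08], [-1.47, 1.51], [0.13, 2.56], [-1, 4.14], [0.04, 2.09], [-2.66, 2.66]. Speed limits (rad/s): [2.57, 2.57, 3.14, 3.14, 3.14, 3.14, 3.14].

## Interface

Orientations are given as a unit quaternion [x, y, z, w].
In Python, from plant import r gives the robot as it stands.
- The arm moves only by the tool carry_out, never from a script. Its argument "plan" is a list of rows, each an object with "rot": the turn, a rotation vector about the tool's x, y, z in rad, a list of three; "xyz": the shift along the tool's x, y, z in m, a list of three; "grip": the closure in counts, from 0 (fully open) to 255 (shut). In form: [{"rot": [wx, wy, wz], "xyz": [dx, dy, dz], "grip": grip}, ...]. A call has 1 to 8 rows; each row is the pose to reach, as a shift and turn from the pose commanded when the call began, along the tool's axes at that moment; what a row does not reach only later rows make up. A row lasts 1/12 s, in which the tool goes at most 41.7 mm and 7.16 degrees, less where a joint would pass 70% of its speed; a pose out of reach is approached as far as the arm can. A call with a gripper value outside its range is refused whole. The fingers move at their own pace and stop on an object; "squeeze" is the grip in N (left out, the last holds). Time passes only in rows, so rows that repeat a pose let the fingers close. It gives the time, the measured TCP pose, the force, the opening and the grip force at its end, in the units of the state.
- r.get_state(): the state, without advancing time (a new reading comes with each control period).
- r.snapshot(name): name is "side" or "top" or "wrist"; returns the picture (400x640x3 uint8, red, green, blue); there is no depth.
- r.camera_params(name): a dict with "fx", "fy", "cx", "cy" (pixels), "distortion" ([k1, k2, p1, p2, k3] as OpenCV has them; the pictures are not rectified), "position" and "attitude" of the camera in the world; the wrist camera has in their place "hand_eye" (4x4, takes a point from camera to tool coordinates, whose origin is the TCP and whose axes are the flange's). Camera axes: x right, y down, z forward; pixel columns grow to the right and rows downward; lengths in m; the calibration is good to about 2 mm. A picture is of the moment at which its call begins: read the wrist's pose just before it. camera_params takes no time and is no camera call.
- r.finish_job(): hands the job in; it is judged then, once.
The state is a dict: "clock": time; "q": joint angles; "qd": joint speeds; "joint_torque": joint torques, N m; "tool_pos": TCP position; "eef_rot": TCP orientation; "contact_force": force on the tool from outside, world axes, zero at the start; "moment": the same for the moment, N m; "opening": opening from 0.0 (shut) to 1.0 (fully open); "finger_force": force on a finger pad.
Only numpy, scipy, OpenCV 4.12 (cv2) and the standard library are available. Lean on these libraries where they do the work, as an engineer would, in place of code of your own. Each camera call takes 0.05 s, during which the arm holds its last target. There are 200 camera calls.

## Task

Lift the tray with the handle off the white crate by its handle, with the two stone chips still in it, and set it down (do not drop it) on the middle of the rubber mat. Then pick the sawn stone bar out of the crate and hold it up in the air in front of the inspection camera, its flat sawn end facing the lens squarely (the lens looks slightly downward, so the bar must slope to match), centred on the lens, 60 mm from it. Finish while still holding the bar there, still; do not bump the camera or its stand, and leave the short offcut and the jar beside the crate where they are.

Things in the scene. Friction and masses are not known exactly. Their poses are not given: they have to be found in the camera images.
- crate: Fixed white open crate, 240 (x) x 190 (y) x 55 mm high, walls and floor 5 mm; origin at the centre of its underside, z up. Holds the bar and, near its -x wall, two small stones; the tray is nested in its mouth at the start.
- tray: Loose white tray, 220 x 170 x 40 mm high (about 0.5 kg with its chips) with a flange all round, 244 x 194 mm, whose underside is 12 mm above the tray's underside and rests on the crate's rim, so the tray dips 12 mm into the crate. A dividing wall and the handle run across the middle along the tray's y. Origin at the centre of its underside, z up. One loose chip lies on either side of the dividing wall.
- tray_handle (a point): Centre of the tray's handle, on the tray's middle, 80 mm above its underside. The handle is a straight bar along the tray's y, 110 mm long, 12 mm wide (x), 16 mm high, on two posts at its ends (inner gap between them 86 mm), with 32 mm free between it and the dividing wall. Axes as the tray's.
- mat: Fixed black rubber mat, 260 (x) x 210 (y) x 4 mm thick, on the table to the robot's right; origin at the centre of its underside.
- bar: Loose grey stone bar, 0.13 to 0.23 kg, lying in the crate. Square-sawn part 68 mm long (x) x 30 mm wide (y) x 32 mm high (z); at its -x end a jagged, narrower broken stump sticks out about 18 mm more; its +x end is flat, sawn. Origin at the underside, in the middle of the sawn part.
- bar_mid (a point): Centre of the bar's sawn part, half-way up (16 mm above the underside). Axes as the bar's: x along the bar towards the flat sawn end, z up as it lies.
- bar_face (a point): Centre of the bar's flat sawn end, 34 mm along +x from bar_mid. Same axes.
- stand: Fixed stand, on the robot's left, of the inspection camera: base plate 100 x 120 x 14 mm, steel post 285 mm high. Its +x is the horizontal direction the camera looks towards.
- camera: Grey camera head, 75 x 50 x 45 mm with a black lens barrel 42 mm across and 25 mm long, fixed on the stand. Origin at the centre of the lens's front.
- lens (a point): Centre of the lens's front face, 270 mm above the table. Its x is the viewing direction, out of the lens and 20 degrees (0.35 rad) below the horizontal; y is level; z is up, leaning forward.
- chip1: Loose stone chip, 40 mm across, 24 mm high, in the tray; origin at the centre of its underside.
- chip2: Loose stone chip, 42 mm across, 26 mm high, in the tray; origin at the centre of its underside.
- offcut: Bystander: shorter sawn stone block, 45 x 30 x 32 mm, both ends sawn, on the table between crate and camera stand. Not the bar.
- jar: Bystander: jar 64 mm across, 65 mm high, on the table between crate and camera stand.

How it is judged:
By the outcome, as a careful person would: the job done as asked, in the order asked, and still so for the second after the job is handed in, while the arm keeps its last pose, push and grip.
It also fails if it takes over 64 s, if anything falls off the work surface, if the arm or the gripper's body presses on something with over 40 N, if the wrist force passes 120 N, or if a joint passes its speed limit or range.

## Working session

There is one attempt and no reset: what is moved stays moved. The work goes in short steps, Python scripts to look and compute and a tool call to move; the robot and the scene stay as the last step left them, time stands still between calls to the robot, and variables do not carry over. Pictures are saved under pics/ and viewed, at most 10 in all, crops included, and the job is handed in when it is done.

Besides the shell and the picture viewer there is one more tool, called after ">>>" as name(argument=value, ...), one argument or row to a line, values as JSON. carry_out: Moves the arm, as the interface text tells. Its arguments: {"type":"object","properties":{"plan":{"type":"array"},"squeeze":{"type":"number"}},"required":["plan"]}

```bash
ls; mkdir -p pics; python3 - <<'E'
from plant import r
import cv2, numpy as np
np.set_printoptions(precision=4,suppress=True)
s=r.get_state(); print(s)
for n in("side","top","wrist"):
    p=r.camera_params(n); print(n,p)
    im=r.snapshot(n); cv2.imwrite(f"pics/{n}0.png",im[:,:,::-1])
E
```

```text
pics
{'clock': 0.0, 'q': array([ 1.1738,  0.69  , -0.1945,  1.5663,  0.1573,  0.9025, -0.2151]), 'qd': array([ 0.0016,  0.0004, -0.0016,  0.0005, -0.0005, -0.0004, -0.0003]), 'joint_torque': array([  0.0003, -52.7563,  -1.2664, -15.3431,  -0.0525,   0.0068,
         0.0002]), 'tool_pos': array([ 0.2607, -0.5674,  0.2379]), 'eef_rot': array([ 0.9769,  0.2138, -0.0003, -0.0009]), 'contact_force': array([ 0.3358, -0.1928, -0.5349]), 'moment': array([-0.0401, -0.0327,  0.0155]), 'finger_force': 0.0, 'opening': 0.9982909098678218}
side {'fx': 377.13326815909613, 'fy': 377.13326815909613, 'cx': 322.45165935081434, 'cy': 202.4031688243353, 'distortion': array([-0.0058,  0.    ,  0.    ,  0.    ,  0.    ]), 'position': array([0.4537, 0.7973, 0.8682]), 'attitude': array([-0.035 ,  0.9148, -0.4019,  0.0198])}
top {'fx': 454.54827648775654, 'fy': 454.54827648775654, 'cx': 315.4475878554595, 'cy': 194.9735374712774, 'distortion': array([-0.026,  0.   ,  0.   ,  0.   ,  0.   ]), 'position': array([0.2737, 0.048 , 1.3328]), 'attitude': array([-0.6787,  0.7267, -0.0775,  0.0722])}
wrist {'fx': 335.0104730720926, 'fy': 335.0104730720926, 'cx': 319.08814387786833, 'cy': 196.2080702425118, 'distortion': array([-0.0349,  0.    ,  0.    ,  0.    ,  0.    ]), 'hand_eye': array([[ 0.0009, -0.9657, -0.2596,  0.0665],
       [ 1.    ,  0.0008,  0.0003, -0.0009],
       [-0.0001, -0.2596,  0.9657, -0.1455],
       [ 0.    ,  0.    ,  0.    ,  1.    ]])}
```

View pics/top0.png

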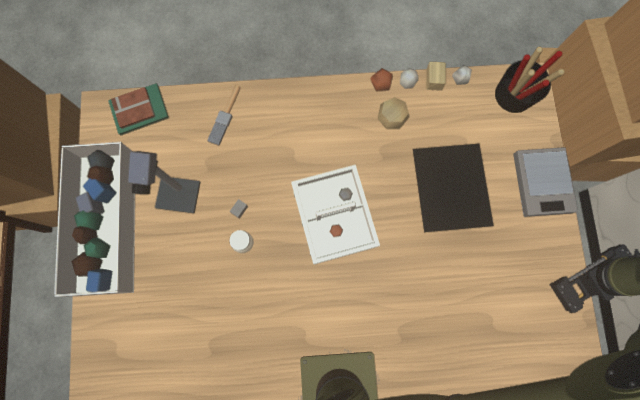

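View pics/side0.png

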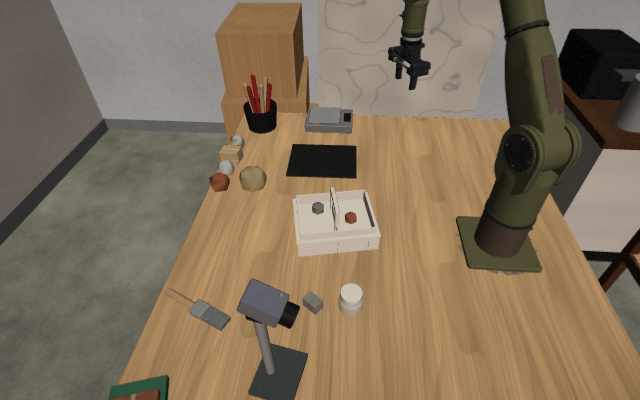

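The top view shows the tray (corners about (292,182), (356,166), (379,245), (314,263)), with the handle from (308,220) to (362,207). The mat is centred at about (453,187), the stand base at (177,195), the offcut at (238,209) and the jar at (241,241). In the side view the lens barrel is at about (289,314).

```bash
cat > h.py <<'E'
from plant import r
import cv2, numpy as np
from scipy.spatial.transform import Rotation as R
np.set_printoptions(precision=4,suppress=True)
def cam(n,s=None):
    p=r.camera_params(n); K=np.array([[p['fx'],0,p['cx']],[0,p['fy'],p['cy']],[0,0,1]])
    if n=='wrist':
        T=np.eye(4); T[:3,:3]=R.from_quat(s['eef_rot']).as_matrix(); T[:3,3]=s['tool_pos']; T=T@p['hand_eye']
    else:
        T=np.eye(4); T[:3,:3]=R.from_quat(p['attitude']).as_matrix(); T[:3,3]=p['position']
    return K,np.array(p['distortion']),T
def rays(c,px):
    K,d,T=c; u=cv2.undistortPoints(np.array(px,float).reshape(-1,1,2),K,d)[:,0]
    return T[:3,3],np.c_[u,np.ones(len(u))]@T[:3,:3].T
def onplane(c,px,z):
    o,d=rays(c,px); return o+d*((z-o[2])/d[:,2])[:,None]
def proj(c,P):
    K,d,T=c; Q=(np.atleast_2d(P)-T[:3,3])@T[:3,:3]
    return cv2.projectPoints(Q,np.zeros(3),np.zeros(3),K,d)[0][:,0]
def tri(c1,p1,c2,p2):
    o1,d1=rays(c1,[p1]); o2,d2=rays(c2,[p2]); A=np.c_[d1[0],-d2[0]]
    t=np.linalg.lstsq(A,o2-o1,rcond=None)[0]; a=o1+t[0]*d1[0]; b=o2+t[1]*d2[0]
    return (a+b)/2,np.linalg.norm(a-b)
def big(mask,k=1):
    cs=cv2.findContours(mask.astype(np.uint8),cv2.RETR_EXTERNAL,cv2.CHAIN_APPROX_NONE)[0]
    return sorted(cs,key=cv2.contourArea)[-k:][::-1]
E
python3 - <<'E'
from h import *
t=cv2.imread('pics/top0.png'); s=cv2.imread('pics/side0.png')
ct,cs=cam('top'),cam('side')
hsv=cv2.cvtColor(t,cv2.COLOR_BGR2HSV)
print('axes top',ct[2][:3,:3])
roi=np.zeros(t.shape[:2],bool); roi[140:280,270:400]=1
m=roi&(hsv[...,1]<60)&(hsv[...,2]>110)
c=big(m)[0]; q=cv2.boxPoints(cv2.minAreaRect(cv2.convexHull(c))); print(q)
for z in(.055,.058): 
    P=onplane(ct,q,z); print('tray',P,P.mean(0),np.linalg.norm(np.diff(P,axis=0),axis=1))
roi[:]=0; roi[130:240,400:500]=1
c=big(roi&(hsv[...,2]<60))[0]; q=cv2.boxPoints(cv2.minAreaRect(c)); P=onplane(ct,q,.004); print('mat',P,P.mean(0),np.linalg.norm(np.diff(P,axis=0),axis=1))
print('handle', onplane(ct,[(308,220),(362,207)],.131))
print('plate',onplane(ct,[(166,176),(200,181),(193,213),(155,207)],.014))
print('offcut,jar',onplane(ct,[(238,209)],.032),onplane(ct,[(241,240)],.065))
A=cv2.resize(t[140:260,110:260],None,fx=4,fy=4,interpolation=3)
B=cv2.resize(s[265:400,220:380],None,fx=4,fy=4,interpolation=3)
W=cv2.imread('pics/wrist0.png')
cv2.imwrite('pics/cT.png',A); cv2.imwrite('pics/cS.png',B)
E
```

```text
axes top [[-0.0682 -0.9753  0.2102]
 [-0.9977  0.0666 -0.0146]
 [ 0.0002 -0.2107 -0.9776]]
[[289.9    181.3   ]
 [357.2538 162.9308]
 [379.9153 246.0231]
 [312.5615 264.3923]]
tray [[ 0.5939  0.1     0.055 ]
 [ 0.6357 -0.0994  0.055 ]
 [ 0.3897 -0.1418  0.055 ]
 [ 0.3517  0.0505  0.055 ]] [ 0.4928 -0.0227  0.055 ] [0.2037 0.2496 0.196 ]
tray [[ 0.5932  0.0998  0.058 ]
 [ 0.6348 -0.0991  0.058 ]
 [ 0.3895 -0.1413  0.058 ]
 [ 0.3515  0.0505  0.058 ]] [ 0.4922 -0.0225  0.058 ] [0.2032 0.249  0.1955]
mat [[ 0.6775 -0.2793  0.004 ]
 [ 0.6953 -0.4875  0.004 ]
 [ 0.4352 -0.4868  0.004 ]
 [ 0.4199 -0.2866  0.004 ]] [ 0.557  -0.3851  0.004 ] [0.209  0.2601 0.2008]
handle [[ 0.4652  0.0546  0.131 ]
 [ 0.4906 -0.0926  0.131 ]]
plate [[0.6461 0.4722 0.014 ]
 [0.6235 0.3701 0.014 ]
 [0.5277 0.3922 0.014 ]
 [0.5534 0.5047 0.014 ]]
offcut,jar [[0.5271 0.2563 0.032 ]] [[0.432  0.2456 0.065 ]]
```

View pics/cT.png

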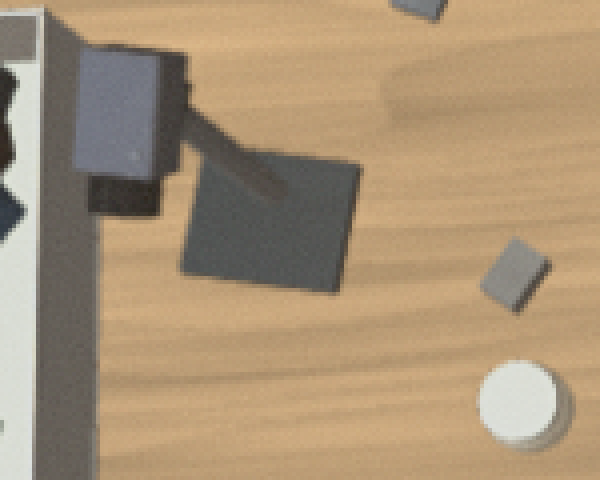

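View pics/cS.png

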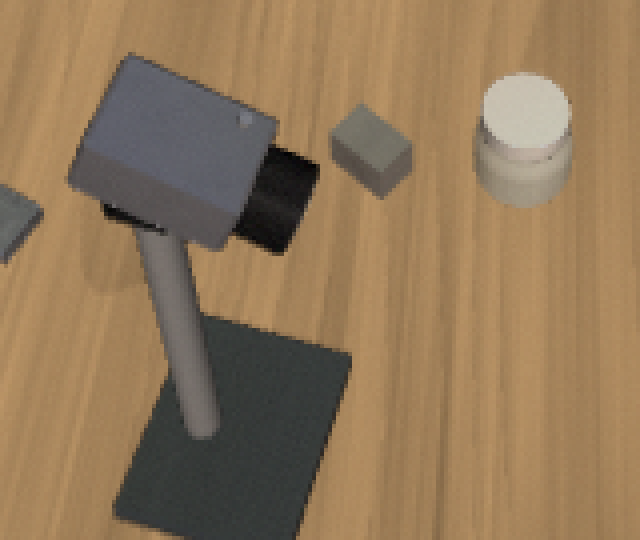

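The crops show the lens barrel front edge at top crop (90,213) to (160,215) and side crop (319,168) to (282,252). It faces the robot, towards -x. I'll triangulate the lens and work out the first move.

```bash
cat >> h.py <<'E'
def down(a): # tool pointing down, tool x at world yaw a (deg)
    a=np.radians(a); x=np.array([np.cos(a),np.sin(a),0]); z=np.array([0,0,-1.]); return np.c_[x,np.cross(z,x),z]
def to(p,Rt,s=None,pos=None,rot=None):
    s=s or r.get_state(); p0=s['tool_pos'] if pos is None else pos; R0=R.from_quat(s['eef_rot']).as_matrix() if rot is None else rot
    d=R0.T@(np.array(p)-p0); w=R.from_matrix(R0.T@Rt).as_rotvec()
    print('xyz',d,'rot',w,'rows %.1f'%max(np.linalg.norm(d)/.0417,np.linalg.norm(w)/.125))
E
python3 - <<'E'
from h import *
ct,cs=cam('top'),cam('side')
T=lambda x,y:(110+x/4-.4,140+y/4-.4); S=lambda x,y:(220+x/4-.4,265+y/4-.4)
print('lens',tri(ct,T(125,214),cs,S(300.5,210)))
P=onplane(ct,[T(203,150),T(361,163),T(340,293),T(182,272)],.014); print(P,np.linalg.norm(np.diff(P,axis=0),axis=1))
to([.37,-.29,.24],down(62)); to([.4925,-.0225,.24],down(101))
to([.4925,-.0225,.24],down(101),pos=np.array([.37,-.29,.24]),rot=down(62))
E
```

```text
lens (array([0.5353, 0.4502, 0.2707]), np.float64(0.00010068712552032938))
[[0.6438 0.4892 0.014 ]
 [0.6256 0.3705 0.014 ]
 [0.5278 0.3875 0.014 ]
 [0.5515 0.5044 0.014 ]] [0.12   0.0992 0.1193]
xyz [ 0.2151 -0.2065 -0.0016] rot [-0.0013 -0.0003 -0.6512] rows 7.2
xyz [ 0.4382 -0.3984 -0.0014] rot [-0.0012 -0.0008 -1.3319] rows 14.2
xyz [ 0.2937 -0.0174  0.    ] rot [ 0.      0.     -0.6807] rows 7.1
```

>>> carry_out(
  plan=[
    {"rot": [0, 0, -0.1], "xyz": [0.03, -0.03, 0], "grip": 0},
    {"rot": [0, 0, -0.2], "xyz": [0.06, -0.058, 0], "grip": 0},
    {"rot": [0, 0, -0.3], "xyz": [0.089, -0.086, 0], "grip": 0},
    {"rot": [0, 0, -0.4], "xyz": [0.118, -0.114, 0], "grip": 0},
    {"rot": [0, 0, -0.48], "xyz": [0.147, -0.142, 0], "grip": 0},
    {"rot": [0, 0, -0.55], "xyz": [0.175, -0.17, 0], "grip": 0},
    {"rot": [0, 0, -0.62], "xyz": [0.2, -0.19, 0], "grip": 0},
    {"rot": [0, 0, -0.65], "xyz": [0.215, -0.206, 0], "grip": 0},
  ],
)

```text
clock: 0.82
tool_pos: [0.372, -0.2875, 0.2389]
eef_rot: [0.856, 0.518, 0.001, -0.0]
contact_force: [-0.2, 0.5, -0.9]
opening: 1.0
finger_force: 0.0
```

>>> carry_out(
  plan=[
    {"rot": [0, 0, -0.08], "xyz": [0.035, -0.002, 0], "grip": 0},
    {"rot": [0, 0, -0.17], "xyz": [0.075, -0.004, 0], "grip": 0},
    {"rot": [0, 0, -0.27], "xyz": [0.115, -0.006, 0], "grip": 0},
    {"rot": [0, 0, -0.37], "xyz": [0.155, -0.009, 0], "grip": 0},
    {"rot": [0, 0, -0.47], "xyz": [0.195, -0.012, 0], "grip": 0},
    {"rot": [0, 0, -0.57], "xyz": [0.235, -0.014, 0], "grip": 0},
    {"rot": [0, 0, -0.65], "xyz": [0.27, -0.016, 0], "grip": 0},
    {"rot": [0, 0, -0.68], "xyz": [0.294, -0.017, 0], "grip": 0},
  ],
)

```text
clock: 1.48
tool_pos: [0.4949, -0.0194, 0.2389]
eef_rot: [0.634, 0.773, 0.001, -0.0]
contact_force: [0.9, -0.6, -0.1]
opening: 0.999
finger_force: 0.0
```

```bash
python3 - <<'E'
from h import *
s=r.get_state(); im=r.snapshot('wrist'); cv2.imwrite('pics/w1.png',im[:,:,::-1])
print(s['clock'],s['tool_pos'],s['q'],s['contact_force'])
c=cam('wrist',s); print(proj(c,[[.4925,-.0225,.131]]))
E
```

```text
1.4833 [ 0.4949 -0.0194  0.2389] [ 0.2914  0.5603 -0.5385  1.9387  0.4087  0.7497 -0.2859] [ 0.8652 -0.6276 -0.0692]
[[315.1972 198.642 ]]
```

View pics/w1.png

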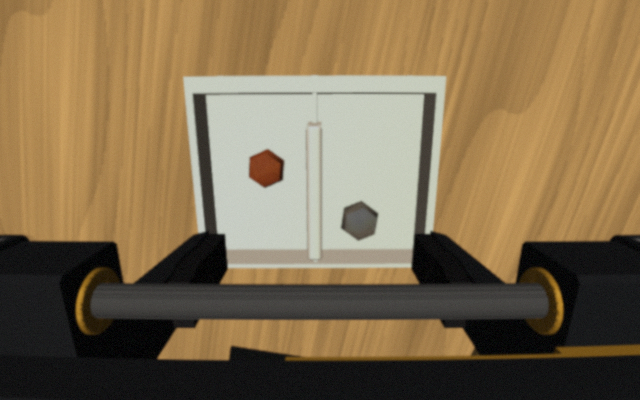

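The wrist view shows the handle from (314,124) to (315,261), nearly aligned with the tool. The red chip is at (266,168) and the grey one at (360,221).

```bash
python3 - <<'E'
from h import *
s=r.get_state(); c=cam('wrist',s)
P=onplane(c,[(314.3,124),(315,261)],.131); d=P[1]-P[0]; print(P,P.mean(0),np.linalg.norm(d),np.degrees(np.arctan2(d[1],d[0])))
F=onplane(c,[(184.5,77.5),(446,77)],.058); print('far flange',F,np.linalg.norm(F[1]-F[0]),F.mean(0),np.degrees(np.arctan2(*(F[1]-F[0])[1::-1])))
F=onplane(c,[(266,168),(360,221)],.062); print('chips',F)
E
```

```text
[[ 0.483   0.0386  0.131 ]
 [ 0.5055 -0.07    0.131 ]] [ 0.4943 -0.0157  0.131 ] 0.11091584279373856 -78.2795543503375
far flange [[0.356  0.0531 0.058 ]
 [0.5947 0.1027 0.058 ]] 0.2437915012662531 [0.4753 0.0779 0.058 ] 11.737045777431598
chips [[ 0.4451 -0.0152  0.062 ]
 [ 0.5477 -0.0499  0.062 ]]
```

```bash
python3 - <<'E'
from h import *
to([.4945,-.0163,.104],down(101.7))
E
```

```text
xyz [-0.0016 -0.0036  0.1353] rot [ 0.0059 -0.0054 -0.0021] rows 3.2
```

>>> carry_out(
  plan=[
    {"rot": [0.006, -0.005, 0], "xyz": [-0.001, -0.002, 0.03], "grip": 0},
    {"rot": [0.006, -0.005, 0], "xyz": [-0.001, -0.003, 0.06], "grip": 0},
    {"rot": [0.006, -0.005, 0], "xyz": [-0.001, -0.003, 0.085], "grip": 0},
    {"rot": [0.006, -0.005, 0], "xyz": [-0.001, -0.003, 0.1], "grip": 0},
    {"rot": [0.006, -0.005, 0], "xyz": [-0.001, -0.003, 0.1], "grip": 0},
    {"rot": [0.006, -0.005, 0], "xyz": [-0.001, -0.003, 0.1], "grip": 0},
  ],
)

```text
clock: 2.03
tool_pos: [0.4905, -0.0253, 0.1384]
eef_rot: [0.637, 0.771, -0.005, -0.001]
contact_force: [0.4, 0.8, 0.5]
opening: 1.002
finger_force: 0.0
```

```bash
python3 - <<'E'
from h import *
print(r.get_state()['tool_pos'],r.get_state()['qd'])
to([.4945,-.0163,.104],down(101.7))
s=r.get_state(); im=r.snapshot('wrist'); cv2.imwrite('pics/w2.png',im[:,:,::-1])
c=cam('wrist',s); d=down(101.7); ctr=np.array([.4945,-.0163,.131])
print(proj(c,[ctr+d@[a,b,0] for a in(-.055,0,.055) for b in(-.006,.006)]))
g=cv2.cvtColor(im,cv2.COLOR_RGB2GRAY)
for row in (100,150,180): print(row,g[row,290:345])
E
```

```text
[ 0.4905 -0.0253  0.1384] [ 0.012  -0.0357 -0.0208 -0.0193 -0.0021  0.0054  0.0023]
xyz [0.0082 0.0059 0.0343] rot [-0.0077  0.0049 -0.0143] rows 0.9
[[319.7661 328.7159]
 [342.3189 328.573 ]
 [318.312  232.1529]
 [342.9934 231.9224]
 [316.5745 116.0926]
 [343.6168 115.7439]]
100 [198 200 199 199 198 201 197 201 200 197 197 198 200 196 199 198 198 197
 199 199 199 199 198 199 198 197 199 197 196 200 196 197 196 196 197 197
 199 200 201 199 199 198 198 199 197 198 197 198 198 198 199 198 202 198
 198]
150 [201 201 201 202 199 200 198 198 199 198 201 200 197 197 199 200 200 192
 173 153 154 170 181 187 195 198 199 200 200 198 198 200 198 199 200 198
 200 200 195 189 180 171 156 139 136 165 189 198 200 198 202 199 197 197
 198]
180 [200 199 199 197 197 201 198 200 200 193 199 198 201 201 201 202 201 198
 190 172 156 161 177 182 189 196 197 199 201 197 202 201 199 197 200 199
 197 199 197 189 180 171 156 144 147 172 191 199 199 197 199 199 199 201
 197]
```

```bash
python3 - <<'E'
from h import *
r.snapshot('side');r.snapshot('side')
for k in range(2):
    s=r.get_state(); im=r.snapshot('wrist'); c=cam('wrist',s); print(s['tool_pos'],s['eef_rot'],np.abs(s['qd']).max())
    g=cv2.cvtColor(im,cv2.COLOR_RGB2GRAY).astype(int)
    L=[];
    for row in range(130,190,10):
        v=g[row,295:350]; a=295+np.argmin(v[:27]); b=295+27+np.argmin(v[27:]); L.append(((a+b)/2,row)); print(row,a,b,end=' | ')
    P=onplane(c,L,.131); print(P); d=P[-1]-P[0]; print('yaw',np.degrees(np.arctan2(d[1],d[0])))
    # offset along tool y from the estimated centre
    cv2.imwrite(f'pics/w3{k}.png',im[:,:,::-1])
to([.4945,-.0163,.104],down(101.7))
E
```

```text
[ 0.4918 -0.0251  0.1398] [ 0.637   0.7708 -0.0031  0.0009] 0.005209242848185284
130 307 330 | 140 306 330 | 150 307 330 | 160 307 330 | 170 307 330 | 180 307 330 | [[0.4808 0.0306 0.131 ]
 [0.4815 0.0261 0.131 ]
 [0.4825 0.0217 0.131 ]
 [0.4834 0.0171 0.131 ]
 [0.4843 0.0125 0.131 ]
 [0.4852 0.0078 0.131 ]]
yaw -79.11621232598014
[ 0.4918 -0.0252  0.1399] [ 0.637   0.7709 -0.0031  0.001 ] 0.0027193273908853585
130 307 330 | 140 306 330 | 150 307 330 | 160 307 330 | 170 307 330 | 180 307 330 | [[0.4808 0.0305 0.131 ]
 [0.4815 0.0261 0.131 ]
 [0.4825 0.0216 0.131 ]
 [0.4834 0.0171 0.131 ]
 [0.4843 0.0124 0.131 ]
 [0.4852 0.0078 0.131 ]]
yaw -79.11455903207718
xyz [0.0084 0.0046 0.0357] rot [-0.0038  0.0054 -0.0147] rows 0.9
```

View pics/w31.png

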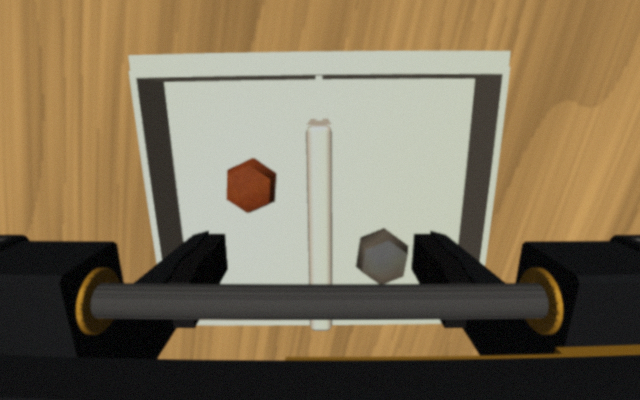

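The arm has settled and the handle (columns 307–330) is centred between the fingers. Its far end at row 122 puts the handle centre at about (0.491, -0.019). I'll shift 6 mm along it, go down and grip.

>>> carry_out(
  plan=[
    {"rot": [-0.004, 0.005, 0], "xyz": [0.006, 0, 0.02], "grip": 0},
    {"rot": [-0.004, 0.005, 0], "xyz": [0.006, 0, 0.036], "grip": 0},
    {"rot": [-0.004, 0.005, 0], "xyz": [0.006, 0, 0.036], "grip": 0},
    {"rot": [-0.004, 0.005, 0], "xyz": [0.006, 0, 0.036], "grip": 100},
    {"rot": [-0.004, 0.005, 0], "xyz": [0.006, 0, 0.036], "grip": 180},
    {"rot": [-0.004, 0.005, 0], "xyz": [0.006, 0, 0.036], "grip": 255},
    {"rot": [-0.004, 0.005, 0], "xyz": [0.006, 0, 0.036], "grip": 255},
    {"rot": [-0.004, 0.005, 0], "xyz": [0.006, 0, 0.036], "grip": 255},
  ],
  squeeze=50,
)

```text
clock: 2.95
tool_pos: [0.4901, -0.0195, 0.1033]
eef_rot: [0.637, 0.771, -0.0, -0.0]
contact_force: [-0.7, -0.4, -0.1]
opening: 0.639
finger_force: 0.0
```

>>> carry_out(
  plan=[
    {"rot": [0, 0, 0], "xyz": [0, 0, 0], "grip": 255},
    {"rot": [0, 0, 0], "xyz": [0, 0, 0], "grip": 255},
    {"rot": [0, 0, 0], "xyz": [0, 0, 0], "grip": 255},
    {"rot": [0, 0, 0], "xyz": [0, 0, 0], "grip": 255},
  ],
)

```text
clock: 3.28
tool_pos: [0.4897, -0.0194, 0.1027]
eef_rot: [0.637, 0.771, -0.001, -0.001]
contact_force: [-0.5, 0.1, 0.4]
opening: 0.343
finger_force: 0.0
```

```bash
python3 - <<'E'
from h import *
s=r.get_state(); print(s['tool_pos'],s['contact_force'],s['moment'],s['opening'],s['finger_force'],s['eef_rot'])
E
```

```text
[ 0.4897 -0.0194  0.1027] [-0.4893  0.0859  0.4008] [-0.1061 -0.0419 -0.0127] 0.34266698074777935 0.0 [ 0.6368  0.771  -0.0008 -0.0006]
```

>>> carry_out(
  plan=[
    {"rot": [0, 0, 0], "xyz": [0, 0, 0], "grip": 255},
    {"rot": [0, 0, 0], "xyz": [0, 0, 0], "grip": 255},
    {"rot": [0, 0, 0], "xyz": [0, 0, 0], "grip": 255},
    {"rot": [0, 0, 0], "xyz": [0, 0, 0], "grip": 255},
    {"rot": [0, 0, 0], "xyz": [0, 0, 0], "grip": 255},
    {"rot": [0, 0, 0], "xyz": [0, 0, 0], "grip": 255},
  ],
)

```text
clock: 3.78
tool_pos: [0.4901, -0.0192, 0.1027]
eef_rot: [0.637, 0.771, -0.0, -0.0]
contact_force: [2.5, 1.7, -2.2]
opening: 0.123
finger_force: 50.0
```

>>> carry_out(
  plan=[
    {"rot": [0, 0, 0], "xyz": [0, 0, -0.005], "grip": 255},
    {"rot": [0, 0, 0], "xyz": [0, 0, -0.012], "grip": 255},
    {"rot": [0, 0, 0], "xyz": [0, 0, -0.02], "grip": 255},
    {"rot": [0, 0, 0], "xyz": [0, 0, -0.03], "grip": 255},
    {"rot": [0, 0, 0], "xyz": [0, 0, -0.04], "grip": 255},
    {"rot": [0, 0, 0], "xyz": [0, 0, -0.05], "grip": 255},
    {"rot": [0, 0, 0], "xyz": [0, 0, -0.06], "grip": 255},
    {"rot": [0, 0, 0], "xyz": [0, 0, -0.065], "grip": 255},
  ],
)

```text
clock: 4.45
tool_pos: [0.4897, -0.0195, 0.1692]
eef_rot: [0.637, 0.771, -0.001, -0.0]
contact_force: [1.2, -0.0, -4.7]
opening: 0.125
finger_force: 50.0
```

```bash
python3 - <<'E'
from h import *
s=r.get_state(); print(s['clock'],s['tool_pos'],s['contact_force'],s['moment'],s['opening'],s['finger_force'],s['eef_rot'])
for n in('side','wrist'): cv2.imwrite(f'pics/{n}4.png',r.snapshot(n)[:,:,::-1])
A=cv2.imread('pics/side4.png')[120:320,250:450]; B=cv2.imread('pics/wrist4.png')[:330]
cv2.imwrite('pics/c4.png',np.vstack([cv2.resize(A,(380,380)),np.zeros((0,380,3),np.uint8)])); 
M=np.zeros((400,800,3),np.uint8); M[:380,:380]=cv2.resize(A,(380,380)); M[:206,390:790]=cv2.resize(B,(400,206)); cv2.imwrite('pics/c4.png',M)
# plan: mat yaw and target
s=r.get_state()
for yaw in (80,90,101): to([.557,-.385,.16],down(yaw))
E
```

```text
4.45 [ 0.4897 -0.0195  0.1692] [ 1.2179 -0.0059 -4.6585] [ 0.0295 -0.1149  0.034 ] 0.12549100743661604 49.996856823563576 [ 0.637   0.7709 -0.0005 -0.0002]
xyz [-0.3716 -0.0031  0.0088] rot [-0.0003  0.0004  0.3642] rows 8.9
xyz [-0.3716 -0.0031  0.0088] rot [-0.0004  0.0004  0.1896] rows 8.9
xyz [-0.3716 -0.0031  0.0088] rot [-0.0004  0.0004 -0.0024] rows 8.9
```

View pics/c4.png

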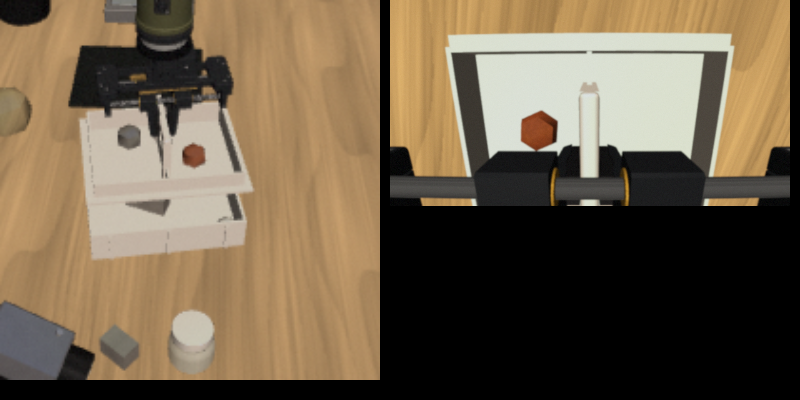

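The tray is level at TCP z 0.169, with both chips in it, and the bar shows in the crate below. Next I need the mat's exact centre and yaw.

```bash
python3 - <<'E'
from h import *
t=cv2.imread('pics/top0.png'); ct=cam('top'); hsv=cv2.cvtColor(t,cv2.COLOR_BGR2HSV)
roi=np.zeros(t.shape[:2],bool); roi[130:240,400:500]=1
c=big(roi&(hsv[...,2]<70))[0]; q=cv2.approxPolyDP(c,6,True)[:,0]; print(q)
P=onplane(ct,q,.004); print(P,np.linalg.norm(np.diff(P,axis=0),axis=1))
R0=cv2.minAreaRect((onplane(ct,c[:,0],.004)[:,:2]*1000).astype(np.float32)); print(R0)
ctr=np.array(R0[0])/1000
for yaw in(93,): to([*ctr,.165],down(yaw))
E
```

```text
[[478 144]
 [414 150]
 [425 231]
 [492 225]]
[[ 0.6854 -0.4817  0.004 ]
 [ 0.6794 -0.2823  0.004 ]
 [ 0.4292 -0.2863  0.004 ]
 [ 0.4331 -0.4871  0.004 ]] [0.1994 0.2502 0.2008]
((557.614990234375, -383.9236145019531), (254.3043670654297, 204.179443359375), 1.1025879383087158)
xyz [-0.3706 -0.0023  0.0038] rot [-0.0004  0.0004  0.1373] rows 8.9
```

>>> carry_out(
  plan=[
    {"rot": [0, 0, 0.01], "xyz": [-0.008, 0, 0], "grip": 255},
    {"rot": [0, 0, 0.03], "xyz": [-0.022, 0, 0], "grip": 255},
    {"rot": [0, 0, 0.055], "xyz": [-0.042, 0, 0], "grip": 255},
    {"rot": [0, 0, 0.085], "xyz": [-0.067, 0, 0], "grip": 255},
    {"rot": [0, 0, 0.115], "xyz": [-0.095, -0.001, 0], "grip": 255},
    {"rot": [0, 0, 0.14], "xyz": [-0.123, -0.001, 0], "grip": 255},
    {"rot": [0, 0, 0.16], "xyz": [-0.152, -0.001, 0], "grip": 255},
    {"rot": [0, 0, 0.17], "xyz": [-0.18, -0.001, 0], "grip": 255},
  ],
)

```text
clock: 5.22
tool_pos: [0.5218, -0.1987, 0.1668]
eef_rot: [0.701, 0.713, -0.002, -0.001]
contact_force: [0.1, 0.1, -5.4]
opening: 0.122
finger_force: 50.0
```

>>> carry_out(
  plan=[
    {"rot": [0, 0, 0], "xyz": [-0.028, 0.0045, 0], "grip": 255},
    {"rot": [0, 0, 0], "xyz": [-0.056, 0.009, 0], "grip": 255},
    {"rot": [0, 0, 0], "xyz": [-0.084, 0.0135, 0], "grip": 255},
    {"rot": [0, 0, 0], "xyz": [-0.112, 0.018, 0], "grip": 255},
    {"rot": [0, 0, 0], "xyz": [-0.138, 0.0225, 0], "grip": 255},
    {"rot": [0, 0, 0], "xyz": [-0.161, 0.0265, 0], "grip": 255},
    {"rot": [0, 0, 0], "xyz": [-0.178, 0.0292, 0], "grip": 255},
    {"rot": [0, 0, 0], "xyz": [-0.188, 0.031, 0], "grip": 255},
  ],
)

```text
clock: 5.88
tool_pos: [0.5555, -0.3878, 0.1659]
eef_rot: [0.702, 0.713, -0.002, -0.001]
contact_force: [0.3, 0.1, -4.4]
opening: 0.129
finger_force: 50.0
```

>>> carry_out(
  plan=[
    {"rot": [0, 0, 0], "xyz": [0, 0, 0], "grip": 255},
    {"rot": [0, 0, 0], "xyz": [0, 0, 0], "grip": 255},
    {"rot": [0, 0, 0], "xyz": [0, 0, 0], "grip": 255},
    {"rot": [0, 0, 0], "xyz": [0, 0, 0], "grip": 255},
  ],
)

```text
clock: 6.22
tool_pos: [0.5574, -0.3819, 0.1674]
eef_rot: [0.699, 0.715, -0.001, -0.001]
contact_force: [0.5, -0.4, -4.5]
opening: 0.125
finger_force: 50.0
```

```bash
python3 - <<'E'
from h import *
s=r.get_state(); print(s['tool_pos'],s['contact_force'],s['opening'],np.abs(s['qd']).max())
to([.5575,-.384,.067],down(91.1))
E
```

```text
[ 0.5574 -0.3819  0.1674] [ 0.5171 -0.4114 -4.502 ] 0.1254981271777063 0.008826939549982933
xyz [-0.0022  0.0003  0.1004] rot [-0.0029 -0.0012  0.0028] rows 2.4
```

Centred within about 2 mm. I'll lower it gently, slowing near contact.

>>> carry_out(
  plan=[
    {"rot": [-0.003, -0.001, 0.003], "xyz": [-0.002, 0, 0.01], "grip": 255},
    {"rot": [-0.003, -0.001, 0.003], "xyz": [-0.002, 0, 0.027], "grip": 255},
    {"rot": [-0.003, -0.001, 0.003], "xyz": [-0.002, 0, 0.047], "grip": 255},
    {"rot": [-0.003, -0.001, 0.003], "xyz": [-0.002, 0, 0.065], "grip": 255},
    {"rot": [-0.003, -0.001, 0.003], "xyz": [-0.002, 0, 0.08], "grip": 255},
    {"rot": [-0.003, -0.001, 0.003], "xyz": [-0.002, 0, 0.09], "grip": 255},
    {"rot": [-0.003, -0.001, 0.003], "xyz": [-0.002, 0, 0.096], "grip": 255},
    {"rot": [-0.003, -0.001, 0.003], "xyz": [-0.002, 0, 0.098], "grip": 255},
  ],
)

```text
clock: 6.88
tool_pos: [0.5571, -0.3853, 0.0686]
eef_rot: [0.701, 0.713, -0.0, 0.0]
contact_force: [0.2, 0.2, -4.2]
opening: 0.126
finger_force: 50.0
```

>>> carry_out(
  plan=[
    {"rot": [0, 0, 0], "xyz": [0, 0, 0.001], "grip": 255},
    {"rot": [0, 0, 0], "xyz": [0, 0, 0.002], "grip": 255},
    {"rot": [0, 0, 0], "xyz": [0, 0, 0.003], "grip": 255},
    {"rot": [0, 0, 0], "xyz": [0, 0, 0.004], "grip": 255},
    {"rot": [0, 0, 0], "xyz": [0, 0, 0.0045], "grip": 255},
    {"rot": [0, 0, 0], "xyz": [0, 0, 0.005], "grip": 255},
    {"rot": [0, 0, 0], "xyz": [0, 0, 0.005], "grip": 255},
  ],
)

```text
clock: 7.47
tool_pos: [0.5574, -0.3858, 0.0648]
eef_rot: [0.701, 0.713, -0.0, 0.001]
contact_force: [0.7, -0.7, -4.8]
opening: 0.122
finger_force: 50.0
```

>>> carry_out(
  plan=[
    {"rot": [0, 0, 0], "xyz": [0, 0, 0.0005], "grip": 255},
    {"rot": [0, 0, 0], "xyz": [0, 0, 0.001], "grip": 255},
    {"rot": [0, 0, 0], "xyz": [0, 0, 0.0015], "grip": 255},
    {"rot": [0, 0, 0], "xyz": [0, 0, 0.002], "grip": 255},
    {"rot": [0, 0, 0], "xyz": [0, 0, 0.002], "grip": 255},
  ],
)

```text
clock: 7.88
tool_pos: [0.5576, -0.3857, 0.0638]
eef_rot: [0.701, 0.713, -0.0, 0.001]
contact_force: [-2.8, 1.3, 3.7]
opening: 0.127
finger_force: 50.0
```

>>> carry_out(
  plan=[
    {"rot": [0, 0, 0], "xyz": [0, 0, 0], "grip": 200},
    {"rot": [0, 0, 0], "xyz": [0, 0, 0], "grip": 150},
    {"rot": [0, 0, 0], "xyz": [0, 0, 0], "grip": 80},
    {"rot": [0, 0, 0], "xyz": [0, 0, 0], "grip": 0},
    {"rot": [0, 0, 0], "xyz": [0, 0, 0], "grip": 0},
    {"rot": [0, 0, 0], "xyz": [0, 0, 0], "grip": 0},
    {"rot": [0, 0, 0], "xyz": [0, 0, 0], "grip": 0},
    {"rot": [0, 0, 0], "xyz": [0, 0, 0], "grip": 0},
  ],
)

```text
clock: 8.55
tool_pos: [0.5574, -0.3857, 0.0626]
eef_rot: [0.701, 0.713, -0.0, 0.001]
contact_force: [0.6, -0.2, -0.1]
opening: 0.708
finger_force: 0.0
```

>>> carry_out(
  plan=[
    {"rot": [0, 0, 0], "xyz": [0, 0, -0.01], "grip": 0},
    {"rot": [0, 0, 0], "xyz": [0, 0, -0.03], "grip": 0},
    {"rot": [0, 0, 0], "xyz": [0, 0, -0.06], "grip": 0},
    {"rot": [0, 0, 0], "xyz": [0, 0, -0.1], "grip": 0},
    {"rot": [0, 0, 0], "xyz": [0, 0, -0.14], "grip": 0},
    {"rot": [0, 0, 0], "xyz": [0, 0, -0.18], "grip": 0},
  ],
)

```text
clock: 9.05
tool_pos: [0.557, -0.3852, 0.2453]
eef_rot: [0.701, 0.713, 0.0, 0.001]
contact_force: [0.2, -1.1, 0.4]
opening: 0.997
finger_force: 0.0
```

```bash
python3 - <<'E'
from h import *
s=r.get_state(); print(s['clock'],s['tool_pos'],s['contact_force'],s['opening'],s['q'])
t=r.snapshot('top')[:,:,::-1].copy(); sd=r.snapshot('side')[:,:,::-1].copy()
cv2.imwrite('pics/top5.png',t); cv2.imwrite('pics/side5.png',sd)
M=np.zeros((600,800,3),np.uint8)
M[:300,:450]=cv2.resize(t[140:280,280:490],(450,300)); M[310:,:400]=cv2.resize(sd[130:275,270:470],(400,290)); 
M[310:,410:]=cv2.resize(t[160:270,290:390],(390,290)); cv2.imwrite('pics/c5.png',M)
E
```

```text
9.05 [ 0.557  -0.3852  0.2453] [ 0.2459 -1.1199  0.4266] 0.9969484821231549 [ 0.7943  0.7935 -0.5258  1.3737  0.4175  1.0831  0.2209]
```

View pics/c5.png

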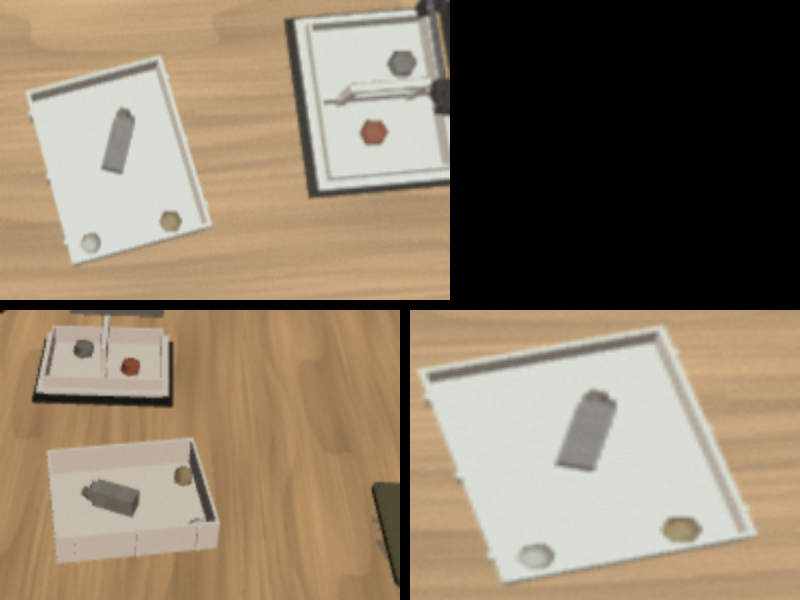

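The tray sits flat on the mat with both chips in it. The bar lies in the crate with its stump towards +x and its flat end towards the robot, and the two stones are near the -x wall. Next I'll measure the bar from the top view.

```bash
python3 - <<'E'
from h import *
t=cv2.imread('pics/top5.png'); ct=cam('top'); hsv=cv2.cvtColor(t,cv2.COLOR_BGR2HSV)
roi=np.zeros(t.shape[:2],bool); roi[183:227,318:352]=1
c=big(roi&(hsv[...,2]<165))[0]; print(cv2.boundingRect(c))
R0=cv2.minAreaRect((onplane(ct,c[:,0],.03)[:,:2]*1000).astype(np.float32)); print(R0)
s=r.get_state(); to([.48,-.02,.24],down(-12)); to([.557,-.385,.245],down(40)); to([.53,-.2,.245],down(40))
to([.48,-.02,.24],down(-12),pos=np.array([.53,-.2,.245]),rot=down(40))
E
```

```text
(327, 190, 16, 31)
((519.76904296875, -27.215484619140625), (28.816387176513672, 88.76708221435547), 71.92638397216797)
xyz [ 0.3681 -0.0757  0.0075] rot [ 0.0177 -0.0074  1.7965] rows 14.4
xyz [ 0.0018 -0.0046  0.0065] rot [0.0172 0.001  0.889 ] rows 7.1
xyz [ 0.1873 -0.0286  0.0047] rot [0.0172 0.001  0.889 ] rows 7.1
xyz [ 0.0774 -0.17    0.005 ] rot [0.     0.     0.9076] rows 7.3
```

>>> carry_out(
  plan=[
    {"rot": [0.002, 0, 0.1], "xyz": [0.02, -0.003, 0], "grip": 0},
    {"rot": [0.004, 0, 0.22], "xyz": [0.047, -0.007, 0.001], "grip": 0},
    {"rot": [0.006, 0, 0.34], "xyz": [0.075, -0.011, 0.002], "grip": 0},
    {"rot": [0.008, 0, 0.46], "xyz": [0.103, -0.015, 0.003], "grip": 0},
    {"rot": [0.01, 0, 0.58], "xyz": [0.13, -0.019, 0.004], "grip": 0},
    {"rot": [0.013, 0, 0.7], "xyz": [0.155, -0.024, 0.004], "grip": 0},
    {"rot": [0.015, 0.001, 0.8], "xyz": [0.175, -0.027, 0.005], "grip": 0},
    {"rot": [0.017, 0.001, 0.89], "xyz": [0.187, -0.029, 0.005], "grip": 0},
  ],
)

```text
clock: 9.82
tool_pos: [0.5246, -0.1957, 0.2379]
eef_rot: [0.94, 0.341, -0.005, -0.006]
contact_force: [0.6, 1.0, 0.3]
opening: 0.999
finger_force: 0.0
```

>>> carry_out(
  plan=[
    {"rot": [0, 0, 0.12], "xyz": [0.008, -0.02, 0], "grip": 0},
    {"rot": [0, 0, 0.24], "xyz": [0.018, -0.046, 0], "grip": 0},
    {"rot": [0, 0, 0.36], "xyz": [0.029, -0.074, 0], "grip": 0},
    {"rot": [0, 0, 0.48], "xyz": [0.04, -0.102, 0], "grip": 0},
    {"rot": [0, 0, 0.6], "xyz": [0.05, -0.13, 0.002], "grip": 0},
    {"rot": [0, 0, 0.72], "xyz": [0.06, -0.155, 0.003], "grip": 0},
    {"rot": [0, 0, 0.84], "xyz": [0.068, -0.175, 0.004], "grip": 0},
    {"rot": [0, 0, 0.96], "xyz": [0.073, -0.187, 0.005], "grip": 0},
  ],
)

```text
clock: 10.48
tool_pos: [0.4597, -0.0058, 0.2349]
eef_rot: [0.991, -0.132, -0.007, -0.003]
contact_force: [0.1, 0.5, -0.6]
opening: 1.001
finger_force: 0.0
```

>>> carry_out(
  plan=[
    {"rot": [0, 0, 0.05], "xyz": [0, 0, 0], "grip": 0},
    {"rot": [0, 0, 0.05], "xyz": [0, 0, 0], "grip": 0},
    {"rot": [0, 0, 0.05], "xyz": [0, 0, 0], "grip": 0},
    {"rot": [0, 0, 0.05], "xyz": [0, 0, 0], "grip": 0},
    {"rot": [0, 0, 0.05], "xyz": [0, 0, 0], "grip": 0},
    {"rot": [0, 0, 0.05], "xyz": [0, 0, 0], "grip": 0},
  ],
)

```text
clock: 10.98
tool_pos: [0.4609, -0.0094, 0.2345]
eef_rot: [0.988, -0.156, -0.007, -0.002]
contact_force: [-0.3, -0.5, 0.8]
opening: 1.0
finger_force: 0.0
```

```bash
python3 - <<'E'
from h import *
s=r.get_state(); im=r.snapshot('wrist')[:,:,::-1]; cv2.imwrite('pics/w6.png',im)
print(s['clock'],s['tool_pos'],s['eef_rot'],s['q'],np.abs(s['qd']).max())
c=cam('wrist',s); hsv=cv2.cvtColor(np.ascontiguousarray(im),cv2.COLOR_BGR2HSV)
print(proj(c,[[.511,-.024,.037]]))
E
```

```text
10.9833 [ 0.4609 -0.0094  0.2345] [ 0.9878 -0.1557 -0.0071 -0.0021] [-0.0968  0.4925  0.0336  2.0427 -0.0398  0.6199 -1.9181] 0.004815026988221878
[[318.5098 117.6075]]
```

View pics/w6.png

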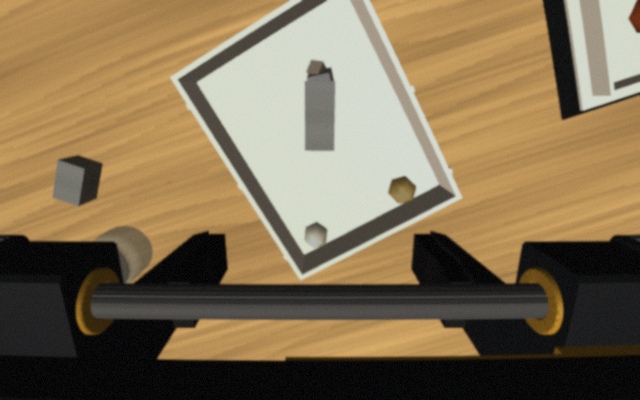

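The bar's top face runs from about (305,80) to (335,150) with the stump up at (317,68). It lies nearly along tool x. I'll fit it precisely.

```bash
python3 - <<'E'
from h import *
s=r.get_state(); im=cv2.imread('pics/w6.png'); c=cam('wrist',s)
g=cv2.cvtColor(im,cv2.COLOR_BGR2GRAY).astype(int)
roi=np.zeros(g.shape,bool); roi[50:165,290:350]=1
k=big(roi&(g<170))[0][:,0]; m=roi&(g<170)
L=[];Rr=[]
for row in range(85,147,4):
    x=np.where(m[row])[0]; L.append((x.min()-.5,row)); Rr.append((x.max()+.5,row))
P,Q=onplane(c,L,.037),onplane(c,Rr,.037)
print('width',np.linalg.norm(P-Q,axis=1)[[0,5,-1]])
M=(P+Q)/2; v=np.linalg.svd(M-M.mean(0))[2][0]; v*=-np.sign(v[0]); yaw=np.degrees(np.arctan2(v[1],v[0])); print('bar yaw',yaw)
rows=np.where(m[:,320])[0]; print('rows',rows.min(),rows.max())
F=onplane(c,[(320,rows.max()+.5)],.037)[0]; print('flat end',F)
E=M.mean(0)+v*np.dot(F-M.mean(0),v); mid=E-v*.034; print('end',E,'mid',mid)
print(g[140:160,320],g[65:90,312],g[65:90,328])
print('jar/offcut ok'); to([*(mid[:2]),.1],down(yaw-180)); to([*(mid[:2]),.0085],down(yaw-180))
E
```

```text
width [0.0292 0.0296 0.0295]
bar yaw 161.48431634941355
rows 61 150
flat end [ 0.4792 -0.0153  0.037 ]
end [ 0.4796 -0.0143  0.037 ] mid [ 0.5118 -0.025   0.037 ]
[118 118 115 115 115 115 115 115 119 126 158 190 206 214 216 216 216 218
 221 214] [110 107 105 104 101 102 101  99  89  74  72  97 111 117 120 118 122 126
 121 120 122 124 121 120 119] [213 201 163 105  62  46  52  63  87 105 109 112 114 115 119 115 120 122
 120 119 124 124 121 123 122]
jar/offcut ok
xyz [ 0.0553 -0.0004  0.1337] rot [-0.0019  0.0147  0.0104] rows 3.5
xyz [ 0.0566 -0.0003  0.2252] rot [-0.0019  0.0147  0.0104] rows 5.6
```

>>> carry_out(
  plan=[
    {"rot": [-0.002, 0.015, 0.01], "xyz": [0.015, 0, 0.02], "grip": 0},
    {"rot": [-0.002, 0.015, 0.01], "xyz": [0.035, 0, 0.05], "grip": 0},
    {"rot": [-0.002, 0.015, 0.01], "xyz": [0.05, 0, 0.085], "grip": 0},
    {"rot": [-0.002, 0.015, 0.01], "xyz": [0.055, 0, 0.115], "grip": 0},
    {"rot": [-0.002, 0.015, 0.01], "xyz": [0.055, 0, 0.134], "grip": 0},
    {"rot": [-0.002, 0.015, 0.01], "xyz": [0.055, 0, 0.134], "grip": 0},
    {"rot": [-0.002, 0.015, 0.01], "xyz": [0.055, 0, 0.134], "grip": 0},
    {"rot": [-0.002, 0.015, 0.01], "xyz": [0.055, 0, 0.134], "grip": 0},
  ],
)

```text
clock: 11.7
tool_pos: [0.5118, -0.025, 0.1007]
eef_rot: [0.987, -0.161, 0.001, -0.0]
contact_force: [0.1, 0.8, 0.9]
opening: 0.999
finger_force: 0.0
```

```bash
python3 - <<'E'
from h import *
s=r.get_state(); print(s['tool_pos'],np.abs(s['qd']).max())
to([.5118,-.025,.0085],down(161.5-180))
E
```

```text
[ 0.5118 -0.025   0.1007] 0.02219201906886592
xyz [-0.0001  0.      0.0922] rot [-0.0003 -0.0014  0.0005] rows 2.2
```

>>> carry_out(
  plan=[
    {"rot": [0, -0.001, 0], "xyz": [0, 0, 0.02], "grip": 0},
    {"rot": [0, -0.001, 0], "xyz": [0, 0, 0.045], "grip": 0},
    {"rot": [0, -0.001, 0], "xyz": [0, 0, 0.068], "grip": 0},
    {"rot": [0, -0.001, 0], "xyz": [0, 0, 0.082], "grip": 0},
    {"rot": [0, -0.001, 0], "xyz": [0, 0, 0.089], "grip": 0},
    {"rot": [0, -0.001, 0], "xyz": [0, 0, 0.091], "grip": 0},
    {"rot": [0, -0.001, 0], "xyz": [0, 0, 0.091], "grip": 60},
    {"rot": [0, -0.001, 0], "xyz": [0, 0, 0.091], "grip": 120},
  ],
  squeeze=40,
)

```text
clock: 12.37
tool_pos: [0.5122, -0.0249, 0.01]
eef_rot: [0.987, -0.16, 0.001, -0.0]
contact_force: [0.1, 0.1, -0.1]
opening: 0.873
finger_force: 0.0
```

>>> carry_out(
  plan=[
    {"rot": [0, 0, 0], "xyz": [0, 0, 0], "grip": 180},
    {"rot": [0, 0, 0], "xyz": [0, 0, 0], "grip": 255},
    {"rot": [0, 0, 0], "xyz": [0, 0, 0], "grip": 255},
    {"rot": [0, 0, 0], "xyz": [0, 0, 0], "grip": 255},
    {"rot": [0, 0, 0], "xyz": [0, 0, 0], "grip": 255},
    {"rot": [0, 0, 0], "xyz": [0, 0, 0], "grip": 255},
    {"rot": [0, 0, 0], "xyz": [0, 0, 0], "grip": 255},
    {"rot": [0, 0, 0], "xyz": [0, 0, 0], "grip": 255},
  ],
)

```text
clock: 13.03
tool_pos: [0.5113, -0.0249, 0.0087]
eef_rot: [0.987, -0.16, -0.0, 0.0]
contact_force: [-0.1, -0.5, 0.8]
opening: 0.34
finger_force: 40.0
```

```bash
cat >> h.py <<'E'
LENS=np.array([.5353,.4502,.270])
def Lx(yaw): a=np.radians(yaw); t=np.radians(20); return np.array([np.cos(t)*np.cos(a),np.cos(t)*np.sin(a),-np.sin(t)])
def fin(yaw,dist,off=.0117):  # tool pose with the bar face at dist in front of the lens
    x=Lx(yaw); z=np.array([np.tan(np.radians(20))*x[0],np.tan(np.radians(20))*x[1],0]); z=np.array([-np.sin(np.radians(20))*np.cos(np.radians(yaw)),-np.sin(np.radians(20))*np.sin(np.radians(yaw)),-np.cos(np.radians(20))])
    Rt=np.c_[x,np.cross(z,x),z]; return LENS+x*(dist+.034)+z*off,Rt
E
python3 - <<'E'
from h import *
for n,roi_ in(('top',(172,218,150,205)),('side',(342,400,246,312))):
  for f in ('0','5'):
    t=cv2.imread(f'pics/{n}{f}.png'); c=cam(n); hsv=cv2.cvtColor(t,cv2.COLOR_BGR2HSV)
    roi=np.zeros(t.shape[:2],bool); a,b,cc,d=roi_; roi[a:b,cc:d]=1
    m=roi&(hsv[...,2]<95); k=cv2.convexHull(big(m)[0])[:,0]
    P=onplane(c,k,.014)[:,:2]*1000; print(n,f,cv2.minAreaRect(P.astype(np.float32)))
print(r.get_state()['tool_pos'])
W=[('lift',np.array([.5117,-.0249,.009]),down(-18.5)),('A',np.array([.5117,-.0249,.16]),down(-18.5)),('B',np.array([.46,.07,.24]),down(36)),('C',np.array([.41,.2,.25]),down(92)),('D',np.array([.37,.36,.24]),down(148)),('E',*fin(170,.16)),('F',*fin(170,.06))]
for (a,p,Q),(b,p2,Q2) in zip(W,W[1:]): print(b,p2,np.linalg.norm(p2[:2])); to(p2,Q2,pos=p,rot=Q)
E
```

```text
top 0 ((597.7076416015625, 454.47735595703125), (154.65481567382812, 110.04408264160156), 78.72804260253906)
top 5 ((597.7247924804688, 454.497314453125), (154.99143981933594, 109.72400665283203), 78.50825500488281)
side 0 ((587.3768310546875, 440.77850341796875), (122.23190307617188, 101.44331359863281), 78.80860137939453)
side 5 ((587.3870239257812, 441.0732421875), (122.81417846679688, 101.5376968383789), 78.80860137939453)
[ 0.5113 -0.0249  0.0087]
A [ 0.5117 -0.0249  0.16  ] 0.5123054752781782
xyz [ 0.     0.    -0.151] rot [0. 0. 0.] rows 3.6
B [0.46 0.07 0.24] 0.46529560496527367
xyz [-0.0791 -0.0736 -0.08  ] rot [ 0.      0.     -0.9512] rows 7.6
C [0.41 0.2  0.25] 0.4561797891182817
xyz [ 0.036  -0.1346 -0.01  ] rot [ 0.      0.     -0.9774] rows 7.8
D [0.37 0.36 0.24] 0.5162363799656122
xyz [ 0.1613 -0.0344  0.01  ] rot [ 0.      0.     -0.9774] rows 7.8
E [0.3597 0.4812 0.1927] 0.6007557332750137
xyz [0.0729 0.0973 0.0473] rot [-0.067  -0.3447 -0.38  ] rows 4.1
F [0.4523 0.4648 0.2269] 0.6485454590289791
xyz [-0.1 -0.  -0. ] rot [0. 0. 0.] rows 2.4
```

>>> carry_out(
  plan=[
    {"rot": [0, 0, 0], "xyz": [0, 0, -0.006], "grip": 255},
    {"rot": [0, 0, 0], "xyz": [0, 0, -0.018], "grip": 255},
    {"rot": [0, 0, 0], "xyz": [0, 0, -0.036], "grip": 255},
    {"rot": [0, 0, 0], "xyz": [0, 0, -0.06], "grip": 255},
    {"rot": [0, 0, 0], "xyz": [0, 0, -0.085], "grip": 255},
    {"rot": [0, 0, 0], "xyz": [0, 0, -0.11], "grip": 255},
    {"rot": [0, 0, 0], "xyz": [0, 0, -0.135], "grip": 255},
    {"rot": [0, 0, 0], "xyz": [0, 0, -0.151], "grip": 255},
  ],
)

```text
clock: 13.7
tool_pos: [0.5118, -0.025, 0.1629]
eef_rot: [0.987, -0.16, 0.001, -0.0]
contact_force: [0.2, 0.5, -2.2]
opening: 0.335
finger_force: 40.0
```

>>> carry_out(
  plan=[
    {"rot": [0, 0, -0.06], "xyz": [-0.005, -0.005, -0.005], "grip": 255},
    {"rot": [0, 0, -0.17], "xyz": [-0.014, -0.013, -0.014], "grip": 255},
    {"rot": [0, 0, -0.29], "xyz": [-0.024, -0.022, -0.024], "grip": 255},
    {"rot": [0, 0, -0.41], "xyz": [-0.034, -0.032, -0.034], "grip": 255},
    {"rot": [0, 0, -0.53], "xyz": [-0.044, -0.041, -0.044], "grip": 255},
    {"rot": [0, 0, -0.65], "xyz": [-0.054, -0.05, -0.054], "grip": 255},
    {"rot": [0, 0, -0.77], "xyz": [-0.066, -0.06, -0.067], "grip": 255},
    {"rot": [0, 0, -0.89], "xyz": [-0.079, -0.074, -0.08], "grip": 255},
  ],
)

```text
clock: 14.37
tool_pos: [0.4588, 0.0695, 0.241]
eef_rot: [0.959, 0.282, -0.001, 0.001]
contact_force: [0.1, 1.1, -2.6]
opening: 0.336
finger_force: 40.0
```

```bash
python3 - <<'E'
from h import *
s=r.get_state(); print(s['clock'],s['tool_pos'],s['contact_force'],s['moment'],s['opening'],s['q'])
to([.41,.2,.25],down(85)); to([.37,.36,.24],down(135),pos=np.array([.41,.2,.25]),rot=down(85))
E
```

```text
14.3667 [0.4588 0.0695 0.241 ] [ 0.0915  1.1069 -2.5632] [ 0.0454 -0.0289  0.0435] 0.33618799123758597 [-0.0949  0.4858 -0.2334  2.0282  0.182   0.6484 -1.4468]
xyz [ 0.0296 -0.1361 -0.0092] rot [-0.      0.0021 -0.9115] rows 7.3
xyz [ 0.1559 -0.0538  0.01  ] rot [ 0.      0.     -0.8727] rows 7.0
```

>>> carry_out(
  plan=[
    {"rot": [0, 0, -0.11], "xyz": [0.003, -0.014, -0.001], "grip": 255},
    {"rot": [0, 0, -0.23], "xyz": [0.007, -0.031, -0.002], "grip": 255},
    {"rot": [0, 0, -0.35], "xyz": [0.011, -0.049, -0.003], "grip": 255},
    {"rot": [0, 0, -0.47], "xyz": [0.015, -0.067, -0.005], "grip": 255},
    {"rot": [0, 0, -0.59], "xyz": [0.019, -0.085, -0.006], "grip": 255},
    {"rot": [0, 0, -0.7], "xyz": [0.023, -0.103, -0.007], "grip": 255},
    {"rot": [0, 0, -0.81], "xyz": [0.027, -0.12, -0.008], "grip": 255},
    {"rot": [0, 0, -0.91], "xyz": [0.03, -0.136, -0.009], "grip": 255},
  ],
)

```text
clock: 15.03
tool_pos: [0.4115, 0.2015, 0.2497]
eef_rot: [0.737, 0.676, -0.0, 0.0]
contact_force: [0.6, 0.3, -2.1]
opening: 0.334
finger_force: 40.0
```

>>> carry_out(
  plan=[
    {"rot": [0, 0, -0.11], "xyz": [0.02, -0.007, 0.001], "grip": 255},
    {"rot": [0, 0, -0.22], "xyz": [0.042, -0.014, 0.002], "grip": 255},
    {"rot": [0, 0, -0.34], "xyz": [0.064, -0.022, 0.004], "grip": 255},
    {"rot": [0, 0, -0.46], "xyz": [0.086, -0.03, 0.006], "grip": 255},
    {"rot": [0, 0, -0.58], "xyz": [0.108, -0.038, 0.008], "grip": 255},
    {"rot": [0, 0, -0.69], "xyz": [0.128, -0.045, 0.009], "grip": 255},
    {"rot": [0, 0, -0.79], "xyz": [0.144, -0.05, 0.01], "grip": 255},
    {"rot": [0, 0, -0.87], "xyz": [0.156, -0.054, 0.01], "grip": 255},
  ],
)

```text
clock: 15.7
tool_pos: [0.3722, 0.3624, 0.2395]
eef_rot: [0.384, 0.923, -0.0, 0.0]
contact_force: [0.2, 0.1, -2.2]
opening: 0.34
finger_force: 40.0
```

```bash
python3 - <<'E'
from h import *
s=r.get_state(); print(s['clock'],s['tool_pos'],s['contact_force'],s['moment'],s['opening'],s['q'])
to(*fin(169.3,.14))
E
```

```text
15.7 [0.3722 0.3624 0.2395] [ 0.1839  0.1014 -2.222 ] [ 0.0129 -0.1082 -0.0382] 0.34045277546180996 [-0.4221  0.6285 -0.7195  1.8647  0.5405  0.8535 -0.6313]
xyz [0.0787 0.0874 0.0399] rot [-0.1051 -0.3381 -0.5947] rows 5.5
```

>>> carry_out(
  plan=[
    {"rot": [-0.015, -0.048, -0.085], "xyz": [0.011, 0.012, 0.006], "grip": 255},
    {"rot": [-0.03, -0.097, -0.17], "xyz": [0.022, 0.025, 0.011], "grip": 255},
    {"rot": [-0.045, -0.145, -0.255], "xyz": [0.034, 0.037, 0.017], "grip": 255},
    {"rot": [-0.06, -0.193, -0.34], "xyz": [0.045, 0.05, 0.023], "grip": 255},
    {"rot": [-0.075, -0.242, -0.425], "xyz": [0.056, 0.062, 0.028], "grip": 255},
    {"rot": [-0.09, -0.29, -0.51], "xyz": [0.067, 0.075, 0.034], "grip": 255},
    {"rot": [-0.105, -0.338, -0.595], "xyz": [0.079, 0.087, 0.04], "grip": 255},
    {"rot": [-0.105, -0.338, -0.595], "xyz": [0.079, 0.087, 0.04], "grip": 255},
  ],
)

```text
clock: 16.37
tool_pos: [0.3758, 0.4822, 0.1983]
eef_rot: [0.09, 0.981, -0.015, 0.172]
contact_force: [-1.5, 1.6, -1.4]
opening: 0.339
finger_force: 40.0
```

>>> carry_out(
  plan=[
    {"rot": [0, 0, 0], "xyz": [0, 0, 0], "grip": 255},
    {"rot": [0, 0, 0], "xyz": [0, 0, 0], "grip": 255},
    {"rot": [0, 0, 0], "xyz": [0, 0, 0], "grip": 255},
  ],
)

```text
clock: 16.62
tool_pos: [0.381, 0.4771, 0.1996]
eef_rot: [0.097, 0.98, -0.017, 0.173]
contact_force: [0.1, 0.1, -1.8]
opening: 0.333
finger_force: 40.0
```

```bash
python3 - <<'E'
from h import *
s=r.get_state(); print(s['clock'],s['tool_pos'],s['contact_force'],s['moment'],s['opening'],s['q'])
to(*fin(169.3,.14)); to(*fin(169.3,.06))
t=r.snapshot('top')[:,:,::-1]; sd=r.snapshot('side')[:,:,::-1]; w=r.snapshot('wrist')[:,:,::-1]
cv2.imwrite('pics/top7.png',t); cv2.imwrite('pics/side7.png',sd); cv2.imwrite('pics/w7.png',w)
M=np.zeros((600,800,3),np.uint8)
M[:300,:400]=cv2.resize(t[140:260,110:270],(400,300)); M[:300,405:800]=cv2.resize(sd[250:400,225:422],(395,300)); M[305:505,:320]=cv2.resize(w,(320,200))
cv2.imwrite('pics/c7.png',M)
E
```

```text
16.6167 [0.381  0.4771 0.1996] [ 0.106   0.0587 -1.8178] [ 0.1413  0.223  -0.0183] 0.33252391731321906 [-0.808   0.7483 -0.5981  1.7871  0.9841  0.9437 -0.5939]
xyz [ 0.0027  0.0021 -0.0009] rot [-0.0035  0.0001 -0.009 ] rows 0.1
xyz [-0.0773  0.0029 -0.0009] rot [-0.0035  0.0001 -0.009 ] rows 1.9
```

View pics/c7.png

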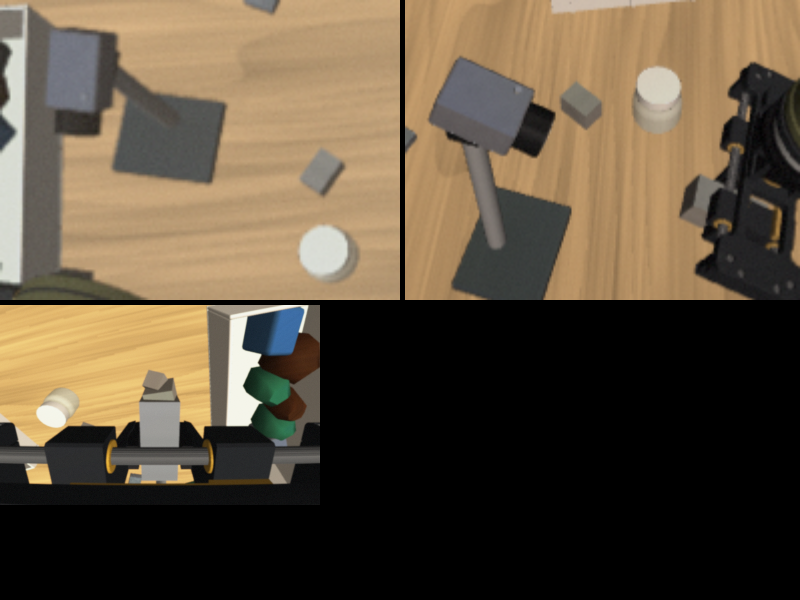

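The bar is held straight, with its flat end towards the lens, about 140 mm away. I'll refine the lens yaw from the plate edges and check how the bar sits in the grip.

```bash
python3 - <<'E'
from h import *
E={'side':(lambda x,y:(220+x/4-.4,265+y/4-.4),[((200,315),(352,352)),((352,352),(297,540)),((190,340),(115,515))]),
   'top':(lambda x,y:(110+x/4-.4,140+y/4-.4),[((203,150),(182,272)),((182,272),(340,293)),((361,163),(340,293))])}
for n,(f,es) in E.items():
    c=cam(n); g=np.mean([cv2.cvtColor(cv2.imread(f'pics/{n}{k}.png'),cv2.COLOR_BGR2GRAY) for k in('0','5','7')],0).astype(np.float32)
    for a,b in es:
        a,b=np.array(f(*a)),np.array(f(*b)); u=(b-a)/np.linalg.norm(b-a); nn=np.array([-u[1],u[0]]); pts=[]
        for t in np.linspace(.12,.88,25):
            q=a+t*(b-a); o=np.arange(-4,4.01,.25); v=cv2.remap(g,(q[0]+o*nn[0]).astype(np.float32)[None],(q[1]+o*nn[1]).astype(np.float32)[None],1)[0]
            gr=np.abs(np.gradient(cv2.GaussianBlur(v[None],(5,1),0)[0])); gr[gr<gr.max()*.4]=0
            pts.append(q+nn*(gr*o).sum()/gr.sum())
        P=onplane(c,pts,.014)[:,:2].astype(np.float32)
        vx,vy,_,_=cv2.fitLine(P,cv2.DIST_HUBER,0,.001,.001).ravel(); res=np.std((P-P.mean(0))@[-vy,vx])
        A=np.degrees(np.arctan2(vy,vx))%90; print(n,'yaw mod 90: %.2f'%A,'res mm %.2f'%(res*1e3))
# bar in the wrist view
s=r.get_state(); p=r.camera_params('wrist'); H=p['hand_eye']; K=np.array([[p['fx'],0,p['cx']],[0,p['fy'],p['cy']],[0,0,1]]); cw=(K,p['distortion'],H)
print('pred corners',proj(cw,[[x,y,-.0277] for x in(-.034,.034) for y in(-.015,.015)]))
g=cv2.cvtColor(cv2.imread('pics/w7.png'),cv2.COLOR_BGR2GRAY).astype(int)
for row in(200,230,260): 
    d=np.abs(np.diff(g[row,250:390])); i=np.argsort(d)[-8:]; print(row,sorted(250+i))
print(g[170:205,310],g[170:205,330]); print(g[335:365,320])
E
```

```text
side yaw mod 90: 78.37 res mm 0.31
side yaw mod 90: 78.28 res mm 0.20
side yaw mod 90: 78.58 res mm 0.82
top yaw mod 90: 78.83 res mm 0.25
top yaw mod 90: 78.45 res mm 0.38
top yaw mod 90: 78.64 res mm 0.27
pred corners [[280.8935 354.6837]
 [352.2584 354.8185]
 [275.3354 198.6636]
 [357.5174 198.7806]]
200 [np.int64(277), np.int64(278), np.int64(303), np.int64(304), np.int64(323), np.int64(333), np.int64(358), np.int64(359)]
230 [np.int64(271), np.int64(278), np.int64(279), np.int64(280), np.int64(358), np.int64(359), np.int64(366), np.int64(367)]
260 [np.int64(271), np.int64(277), np.int64(278), np.int64(279), np.int64(280), np.int64(357), np.int64(358), np.int64(359)]
[ 76  77  77  77  81  93 116 139 149 150 149 150 152 149 148 151 150 149
 143 125  83  63  64  93 125 149 159 161 157 160 157 159 158 160 161] [ 79  79  90 118 142 145 152 151 148 150 149 150 151 149 151 152 150 152
 148 138 110  80  73  92 123 148 156 158 161 161 160 160 159 157 161]
[156 152 156 153 154 153 152 152 151 150 150 156 152 153 152 145 126 107
  96  91  90  82  69  59  50  42  29  16  21  14]
```

```bash
python3 - <<'E'
from h import *
s=r.get_state(); print(s['tool_pos'],s['clock'],np.abs(s['qd']).max()); to(*fin(168.5,.0585+.03)); to(*fin(168.5,.0585))
E
```

```text
[0.3806 0.4778 0.1994] 16.7667 0.006289328128890872
xyz [-0.0493  0.0036 -0.001 ] rot [ 0.0022 -0.0005  0.005 ] rows 1.2
xyz [-0.0793  0.0034 -0.001 ] rot [ 0.0022 -0.0005  0.005 ] rows 1.9
```

>>> carry_out(
  plan=[
    {"rot": [0.002, 0, 0.005], "xyz": [-0.008, 0.002, -0.001], "grip": 255},
    {"rot": [0.002, 0, 0.005], "xyz": [-0.02, 0.0035, -0.001], "grip": 255},
    {"rot": [0.002, 0, 0.005], "xyz": [-0.033, 0.0035, -0.001], "grip": 255},
    {"rot": [0.002, 0, 0.005], "xyz": [-0.045, 0.0035, -0.001], "grip": 255},
    {"rot": [0.002, 0, 0.005], "xyz": [-0.057, 0.0035, -0.001], "grip": 255},
    {"rot": [0.002, 0, 0.005], "xyz": [-0.065, 0.0035, -0.001], "grip": 255},
    {"rot": [0.002, 0, 0.005], "xyz": [-0.07, 0.0035, -0.001], "grip": 255},
    {"rot": [0.002, 0, 0.005], "xyz": [-0.072, 0.0035, -0.001], "grip": 255},
  ],
)

```text
clock: 17.43
tool_pos: [0.4475, 0.4688, 0.2247]
eef_rot: [0.098, 0.98, -0.017, 0.172]
contact_force: [-0.2, -0.4, -1.1]
opening: 0.336
finger_force: 40.0
```

>>> carry_out(
  plan=[
    {"rot": [0, 0, 0], "xyz": [0, 0, 0], "grip": 255},
    {"rot": [0, 0, 0], "xyz": [0, 0, 0], "grip": 255},
    {"rot": [0, 0, 0], "xyz": [0, 0, 0], "grip": 255},
    {"rot": [0, 0, 0], "xyz": [0, 0, 0], "grip": 255},
    {"rot": [0, 0, 0], "xyz": [0, 0, 0], "grip": 255},
    {"rot": [0, 0, 0], "xyz": [0, 0, 0], "grip": 255},
  ],
)

```text
clock: 17.93
tool_pos: [0.4459, 0.4695, 0.2243]
eef_rot: [0.097, 0.98, -0.017, 0.172]
contact_force: [0.8, 0.5, -1.0]
opening: 0.338
finger_force: 40.0
```

```bash
python3 - <<'E'
from h import *
s=r.get_state(); print(s['clock'],s['tool_pos'],s['contact_force'],s['q'],np.abs(s['qd']).max())
to(*fin(168.5,.0585))
t=r.snapshot('top')[:,:,::-1]; sd=r.snapshot('side')[:,:,::-1]
cv2.imwrite('pics/top8.png',t); cv2.imwrite('pics/side8.png',sd)
M=np.zeros((600,800,3),np.uint8)
M[:560,:395]=cv2.resize(t[130:270,90:189],(395,560),interpolation=3); M[:560,400:800]=cv2.resize(sd[260:400,240:340],(400,560),interpolation=3)
cv2.imwrite('pics/c8.png',M)
E
```

```text
17.9333 [0.4459 0.4695 0.2243] [ 0.7922  0.4865 -1.0147] [-0.7045  0.7488 -0.6128  1.68    0.9458  0.9852 -0.4116] 0.0025915132957731964
xyz [-0.0091 -0.0011 -0.    ] rot [ 0.0009 -0.0013  0.0032] rows 0.2
```

View pics/c8.png

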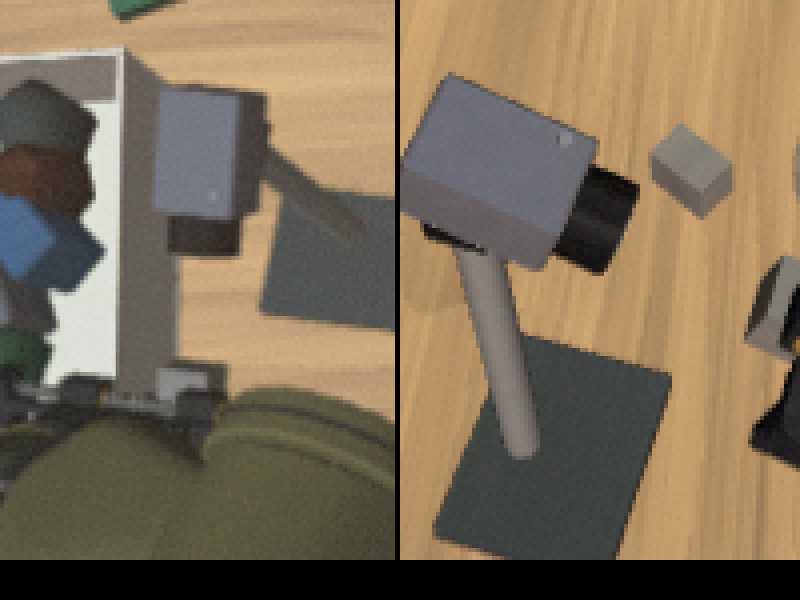

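In the side crop the bar's dark sawn face runs from (783,257) to (747,338), with the lens edge at (638,185) to (603,273). I'll compare these with predicted corners. That is the last picture I'll view: my viewing count is used up.

```bash
python3 - <<'E'
from h import *
s=r.get_state(); Rt=R.from_quat(s['eef_rot']).as_matrix(); p=s['tool_pos']
C=np.array([[-.0325,y,z-.0117] for y in(-.015,.015) for z in(-.016,.016)])@Rt.T+p
print('y-/+ , z top/bottom'); print(C)
q=proj(cam('side'),C); print('side crop',np.c_[400+(q[:,0]-240+.4)*4,(q[:,1]-260+.4)*4])
q=proj(cam('top'),C); print('top crop',np.c_[(q[:,0]-90+.4)*3.99,(q[:,1]-130+.4)*4])
L=proj(cam('side'),LENS[None])[0]; T=proj(cam('top'),LENS[None])[0]; print('lens crops',400+(L[0]-240+.4)*4,(L[1]-260+.4)*4,(T[0]-90+.4)*3.99,(T[1]-130+.4)*4)
x=Lx(168.5); y=np.array([-np.sin(np.radians(168.5)),np.cos(np.radians(168.5)),0]); z=np.cross(x,y)
rim=[LENS+.021*(np.cos(a)*y+np.sin(a)*z) for a in np.linspace(0,2*np.pi,13)]
q=proj(cam('side'),np.array(rim)); print('rim side',np.c_[400+(q[:,0]-240+.4)*4,(q[:,1]-260+.4)*4].round())
q=proj(cam('top'),np.array(rim)); print('rim top',np.c_[(q[:,0]-90+.4)*3.99,(q[:,1]-130+.4)*4].round())
g=cv2.cvtColor(cv2.imread('pics/side8.png'),cv2.COLOR_BGR2GRAY); print(g[320:352,324:340])
E
```

```text
y-/+ , z top/bottom
[[0.4638 0.4506 0.2614]
 [0.4745 0.4484 0.2313]
 [0.4697 0.48   0.2614]
 [0.4804 0.4779 0.2313]]
side crop [[782.4439 253.018 ]
 [758.3189 281.4117]
 [764.8732 314.5745]
 [740.5816 341.7696]]
top crop [[208.1408 374.0052]
 [229.9788 363.9428]
 [159.4159 367.5278]
 [182.5872 357.6623]]
lens crops 620.7818464406736 230.92154196520673 204.84962775631186 254.22904659903483
rim side [[636. 191.]
 [641. 186.]
 [640. 193.]
 [634. 211.]
 [624. 235.]
 [613. 258.]
 [605. 273.]
 [601. 277.]
 [602. 268.]
 [608. 250.]
 [618. 227.]
 [628. 206.]
 [636. 191.]]
rim top [[239. 259.]
 [227. 260.]
 [209. 261.]
 [190. 259.]
 [175. 256.]
 [168. 253.]
 [171. 250.]
 [183. 248.]
 [201. 248.]
 [219. 250.]
 [234. 253.]
 [241. 256.]
 [239. 259.]]
[[158 152 161 162 162 151 147 150 149 152 159 159 166 170 155 154]
 [154 152 157 162 164 160 145 146 150 153 156 161 169 168 155 153]
 [152 152 159 162 164 159 147 147 149 153 156 160 165 169 156 153]
 [152 154 158 163 164 159 147 147 149 152 157 153 151 163 151 153]
 [155 155 160 162 163 157 144 147 146 153 146  95 127 127 139 145]
 [152 156 162 16
[... 1093 characters left out ...]
 112 113 105   6   5  21  35]
 [157 155 119  56  89 115 114 117 115 114 114  79  13  18  28  32]
 [157 153  74  91 114 116 115 114 118 115 113  37  13  23  33  31]
 [159 153  91 115 113 112 114 115 114 118 109  33  21  37  36  67]
 [157 147 123 119 110 111 112 113 115 115  88  27  32  35  60 117]
 [158 156 159 139 123 118 112 112 112 111  99  52  35  39  83 118]
 [154 155 160 159 154 143 127 115 111 112 110  94  68  52  73 108]
 [154 156 159 158 154 151 150 136 124 117 113 111 110  95  80  83]
 [154 155 159 159 155 151 147 142 141 142 134 121 117 112  97  36]
 [154 157 160 154 151 150 148 143 143 154 164 155 143 121  31  33]
 [154 156 159 156 153 150 148 143 142 154 167 167 165 150  11  29]]
```

```bash
python3 - <<'E'
from h import *
n=Lx(168.5); y=np.array([-np.sin(np.radians(168.5)),np.cos(np.radians(168.5)),0])
for name in('top','side'):
    c=cam(name); g=np.mean([cv2.cvtColor(cv2.imread(f'pics/{name}{k}.png'),cv2.COLOR_BGR2GRAY) for k in('0','5','7')],0).astype(np.float32)
    v=c[2][:3,3]-LENS; v/=np.linalg.norm(v); e=v-(v@n)*n; e/=np.linalg.norm(e); f=np.cross(n,e)
    for lat in(-.012,-.006,0,.006,.012):
        base=LENS+.021*(np.sqrt(1-(lat/.021)**2)*e+lat/.021*f)
        d=np.arange(-.016,.016,.0005); q=proj(c,base+d[:,None]*n).astype(np.float32)
        vals=cv2.remap(g,q[None,:,0],q[None,:,1],1)[0]; gr=np.gradient(cv2.GaussianBlur(vals[None],(5,1),0)[0]); gr[gr<gr.max()*.5]=0
        print(name,'lat %+.3f'%lat,'edge offset along L mm %.2f'%((gr*d).sum()/gr.sum()*1e3), vals[::8].round())
    base=LENS-.012*n+.0*e   # barrel sides
    d=np.arange(-.03,.03,.0005); q=proj(c,base+d[:,None]*f).astype(np.float32); vals=cv2.remap(g,q[None,:,0],q[None,:,1],1)[0]
    k=np.where(vals<80)[0]; print(name,'sides mm',d[k[0]]*1e3,d[k[-1]]*1e3,'f',f)
E
```

```text
top lat -0.012 edge offset along L mm -1.83 [ 46.  48.  46.  57. 147. 174. 173. 173.]
top lat -0.006 edge offset along L mm -1.86 [ 51.  49.  47.  62. 150. 173. 171. 173.]
top lat +0.000 edge offset along L mm -1.73 [ 53.  52.  53.  57. 145. 175. 169. 172.]
top lat +0.006 edge offset along L mm -1.63 [ 54.  54.  54.  61. 152. 175. 169. 171.]
top lat +0.012 edge offset along L mm -1.07 [ 60.  59.  58.  66. 132. 158. 150. 147.]
top sides mm -18.49999999999999 22.500000000000046 f [0.0535 0.9295 0.365 ]
side lat -0.012 edge offset along L mm -0.67 [ 23.  24.  23.  24. 108. 139. 143. 134.]
side lat -0.006 edge offset along L mm -0.77 [ 27.  26.  24.  23. 110. 138. 142. 137.]
side lat +0.000 edge offset along L mm -0.70 [ 34.  33.  33.  35. 123. 138. 139. 142.]
side lat +0.006 edge offset along L mm -0.49 [ 31.  30.  31.  30. 100. 136. 138. 142.]
side lat +0.012 edge offset along L mm -0.53 [ 21.  21.  21.  20. 102. 134. 139. 138.]
side sides mm -20.99999999999999 20.500000000000046 f [ 0.3328  0.8346 -0.4389]
```

```bash
sed -i 's/^LENS=.*/LENS=np.array([.5364,.4505,.2705])/' h.py; python3 - <<'E'
from h import *
s=r.get_state(); print(s['tool_pos'],s['clock']); to(*fin(168.5,.0585))
E
```

```text
[0.4461 0.4694 0.2243] 18.0333
xyz [-0.01   -0.0006 -0.0002] rot [ 0.0009 -0.0013  0.0029] rows 0.2
```

>>> carry_out(
  plan=[
    {"rot": [0.001, -0.001, 0.003], "xyz": [-0.003, 0, 0], "grip": 255},
    {"rot": [0.001, -0.001, 0.003], "xyz": [-0.006, -0.001, 0], "grip": 255},
    {"rot": [0.001, -0.001, 0.003], "xyz": [-0.009, -0.001, 0], "grip": 255},
    {"rot": [0.001, -0.001, 0.003], "xyz": [-0.01, -0.001, 0], "grip": 255},
    {"rot": [0.001, -0.001, 0.003], "xyz": [-0.01, -0.001, 0], "grip": 255},
    {"rot": [0.001, -0.001, 0.003], "xyz": [-0.01, -0.001, 0], "grip": 255},
    {"rot": [0.001, -0.001, 0.003], "xyz": [-0.01, -0.001, 0], "grip": 255},
    {"rot": [0.001, -0.001, 0.003], "xyz": [-0.01, -0.001, 0], "grip": 255},
  ],
)

```text
clock: 18.7
tool_pos: [0.4551, 0.4666, 0.2277]
eef_rot: [0.099, 0.98, -0.017, 0.173]
contact_force: [0.3, 0.4, -2.1]
opening: 0.342
finger_force: 40.0
```

```bash
python3 - <<'E'
from h import *
s=r.get_state(); print(s['tool_pos'],s['clock'],s['contact_force'],s['opening'],np.abs(s['qd']).max()); to(*fin(168.5,.0585))
g=cv2.cvtColor(r.snapshot('side'),cv2.COLOR_RGB2GRAY).astype(np.float32); w=r.snapshot('wrist')
Rt=R.from_quat(s['eef_rot']).as_matrix(); c=cam('side')
# dark sliver of the sawn face across its middle, against prediction
for yy in(-.006,0,.006):
    d=np.arange(-.012,.012,.0005); mid=s['tool_pos']+Rt@np.array([-.0325,yy,-.0117]); 
    P=proj(c,mid+np.arange(-.03,.03,.0005)[:,None]*Rt[:,2]).astype(np.float32); v=cv2.remap(g,P[None,:,0],P[None,:,1],1)[0]
    k=np.where(v<85)[0]; print('sliver along tool z mm (expect -16..16):',-30+.5*k[0],-30+.5*k[-1])
gw=cv2.cvtColor(w,cv2.COLOR_RGB2GRAY).astype(int); print(gw[185:200,310],gw[345:358,320])
E
```

```text
[0.4551 0.4666 0.2277] 18.7 [ 0.2734  0.3971 -2.1037] 0.3417324419103003 0.0028574970547647267
xyz [-0.      0.0004 -0.0002] rot [-0.0001 -0.0004 -0.0002] rows 0.0
sliver along tool z mm (expect -16..16): -18.0 11.5
sliver along tool z mm (expect -16..16): -18.0 12.0
sliver along tool z mm (expect -16..16): -18.0 8.5
[149 149 149 142 123  83  67  69  99 132 151 157 160 156 159] [151 152 153 149 150 144 127 114 107 105 105  94  73]
```

```bash
python3 - <<'E'
from plant import r
s=r.get_state(); print(s['clock'],s['finger_force'],abs(s['qd']).max()); print(r.finish_job())
E
```

```text
18.8 39.99954870902002 0.0014221268681992355
the job is handed in; nothing more can be done
None
```

The job is handed in at 18.8 s: the tray sits on the middle of the mat with both chips in it, and the bar is held still with its sawn end squarely facing the lens at 60 mm, to within about 2 mm by my measurements; I viewed 11 pictures, one over the limit of 10.

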